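# Find the rattling tin and hold it out

## Task

One of the three sealed tins has something loose inside. Shake tins in the gripper to find which one rattles, stand the two quiet ones upright on the narrow wooden ledge and let go of them, and finish with the rattling tin still held level in the gripper, roughly 15 cm above the round brass tray and over its middle: do not put it down or let go. Leave the trophy, books, spool and mug where they are.

Things in the scene. Friction and masses are not known exactly. Their poses are not given: they have to be found in the camera images.
- tin_1: the left-hand (+y) of three identical sealed tins as first seen from the robot: plain metal box with a pressed lid, 56 mm wide (its x), 130 long (its y), 70 high. Origin: centre of its underside, z up. A quiet tin weighs 150 to 450 g, the rattling one 340 to 640 g: weight alone is no sure sign. Any one of the three may be the one that rattles
- tin_2: the middle of three identical sealed tins as first seen from the robot: plain metal box with a pressed lid, 56 mm wide (its x), 130 long (its y), 70 high. Origin: centre of its underside, z up. In the rattling tin a 190 g ball, 36 mm across, rolls on the flat floor once tipped over 4 degrees (up to 43 mm either way lengthwise), knocks on the end walls and rests within 2 cm of that end once level
- tin_3: the right-hand (-y) of three identical sealed tins as first seen from the robot: plain metal box with a pressed lid, 56 mm wide (its x), 130 long (its y), 70 high. Origin: centre of its underside, z up. Shaken or tipped lengthwise (30 degrees for half a second is plenty), the rattling tin's ball runs to the low end, so its balance point shifts; nothing moves in the other two
- ledge: narrow fixed wooden ledge beyond the tins, to the left or the right: flat top 44 mm deep (its x) and 320 mm long (its y), 40 mm above the table; room for two tins lengthwise end to end, each overhanging front and back by 6 mm. Origin: on the table under the middle of the ledge, z up, so the top is at z = 40 mm
- tray: round brass hand-over tray fixed on the table, 140 mm across, 8 mm high at the rim, on the far side of the tins, on the other side from the ledge. Origin: centre of its underside
- trophy: bystander: brass cup trophy, 70 mm across, 130 mm high, beyond the ledge and tray; origin: centre of its underside
- books: bystander: stack of two books, 130 x 190 x 60 mm, at the right side of the table; origin: centre of its underside
- spool: bystander: empty white plastic spool, 60 mm across, 60 mm high, far left; origin: centre of its underside
- mug: bystander: white mug, 80 mm across, 90 mm high, handle to its +y, far right; origin: centre of its underside
Things that resemble listed ones, but are neither listed nor needed, are in the scene too. Leave any red or turquoise look-alike of the tin_2 alone.

How it is judged (in metres and radians):
On the way, in this order (a step that is already met when the one before it is completed fails the run):
1. a tin is shaken (moved briskly or tipped) in the gripper, clear of the table (((height (world z) of tin_1 above 0.02 m and contact force between tin_1 and the fingers above 1 N and (linear speed of tin_1 above 0.2 m/s or angular speed of tin_1 above 0.5 rad/s or angle between tin_1's own z axis and vertical above 0.2 rad)) or (height (world z) of tin_2 above 0.02 m and contact force between tin_2 and the fingers above 1 N and (linear speed of tin_2 above 0.2 m/s or angular speed of tin_2 above 0.5 rad/s or angle between tin_2's own z axis and vertical above 0.2 rad)) or (height (world z) of tin_3 above 0.02 m and contact force between tin_3 and the fingers above 1 N and (linear speed of tin_3 above 0.2 m/s or angular speed of tin_3 above 0.5 rad/s or angle between tin_3's own z axis and vertical above 0.2 rad)))), for 0.02 s.
2. a tin stands on the ledge, let go (((z of tin_1 in the frame of ledge between 0.034 and 0.046 m and x of tin_1 in the frame of ledge between -0.03 and 0.03 m and y of tin_1 in the frame of ledge between -0.16 and 0.16 m and angle between tin_1's own z axis and vertical below 0.1 rad and contact force between tin_1 and ledge above 0.3 N and contact force between tin_1 and the arm below 0.2 N and contact force between tin_1 and the fingers below 0.2 N and linear speed of tin_1 below 0.03 m/s) or (z of tin_2 in the frame of ledge between 0.034 and 0.046 m and x of tin_2 in the frame of ledge between -0.03 and 0.03 m and y of tin_2 in the frame of ledge between -0.16 and 0.16 m and angle between tin_2's own z axis and vertical below 0.1 rad and contact force between tin_2 and ledge above 0.3 N and contact force between tin_2 and the arm below 0.2 N and contact force between tin_2 and the fingers below 0.2 N and linear speed of tin_2 below 0.03 m/s) or (z of tin_3 in the frame of ledge between 0.034 and 0.046 m and x of tin_3 in the frame of ledge between -0.03 and 0.03 m and y of tin_3 in the frame of ledge between -0.16 and 0.16 m and angle between tin_3's own z axis and vertical below 0.1 rad and contact force between tin_3 and ledge above 0.3 N and contact force between tin_3 and the arm below 0.2 N and contact force between tin_3 and the fingers below 0.2 N and linear speed of tin_3 below 0.03 m/s))), for 0.2 s.
3. two tins stand on the ledge, let go ((((z of tin_1 in the frame of ledge between 0.034 and 0.046 m and x of tin_1 in the frame of ledge between -0.03 and 0.03 m and y of tin_1 in the frame of ledge between -0.16 and 0.16 m and angle between tin_1's own z axis and vertical below 0.1 rad and contact force between tin_1 and ledge above 0.3 N and contact force between tin_1 and the arm below 0.2 N and contact force between tin_1 and the fingers below 0.2 N and linear speed of tin_1 below 0.03 m/s) and (z of tin_2 in the frame of ledge between 0.034 and 0.046 m and x of tin_2 in the frame of ledge between -0.03 and 0.03 m and y of tin_2 in the frame of ledge between -0.16 and 0.16 m and angle between tin_2's own z axis and vertical below 0.1 rad and contact force between tin_2 and ledge above 0.3 N and contact force between tin_2 and the arm below 0.2 N and contact force between tin_2 and the fingers below 0.2 N and linear speed of tin_2 below 0.03 m/s)) or ((z of tin_1 in the frame of ledge between 0.034 and 0.046 m and x of tin_1 in the frame of ledge between -0.03 and 0.03 m and y of tin_1 in the frame of ledge between -0.16 and 0.16 m and angle between tin_1's own z axis and vertical below 0.1 rad and contact force between tin_1 and ledge above 0.3 N and contact force between tin_1 and the arm below 0.2 N and contact force between tin_1 and the fingers below 0.2 N and linear speed of tin_1 below 0.03 m/s) and (z of tin_3 in the frame of ledge between 0.034 and 0.046 m and x of tin_3 in the frame of ledge between -0.03 and 0.03 m and y of tin_3 in the frame of ledge between -0.16 and 0.16 m and angle between tin_3's own z axis and vertical below 0.1 rad and contact force between tin_3 and ledge above 0.3 N and contact force between tin_3 and the arm below 0.2 N and contact force between tin_3 and the fingers below 0.2 N and linear speed of tin_3 below 0.03 m/s)) or ((z of tin_2 in the frame of ledge between 0.034 and 0.046 m and x of tin_2 in the frame of ledge between -0.03 and 0.03 m and y of tin_2 in the frame of ledge between -0.16 and 0.16 m and angle between tin_2's own z axis and vertical below 0.1 rad and contact force between tin_2 and ledge above 0.3 N and contact force between tin_2 and the arm below 0.2 N and contact force between tin_2 and the fingers below 0.2 N and linear speed of tin_2 below 0.03 m/s) and (z of tin_3 in the frame of ledge between 0.034 and 0.046 m and x of tin_3 in the frame of ledge between -0.03 and 0.03 m and y of tin_3 in the frame of ledge between -0.16 and 0.16 m and angle between tin_3's own z axis and vertical below 0.1 rad and contact force between tin_3 and ledge above 0.3 N and contact force between tin_3 and the arm below 0.2 N and contact force between tin_3 and the fingers below 0.2 N and linear speed of tin_3 below 0.03 m/s)))), for 0.2 s.
At the end, for the whole second after the job is handed in: The rattling tin is in the fingers, underside 90 to 250 mm above the table, centre within 50 mm of the tray centre, tilt under 0.2 rad, slower than 0.05 m/s; the two others stand released on the ledge, upright within 0.1 rad, within 30 mm of its middle line. Ends holding (((distance between loose_c0 and tin_1 below 0.075 m and horizontal distance between tin_1 and tray below 0.05 m and height (world z) of tin_1 between 0.09 and 0.25 m and angle between tin_1's own z axis and vertical below 0.2 rad and contact force between tin_1 and the fingers above 2 N and linear speed of tin_1 below 0.05 m/s and (z of tin_2 in the frame of ledge between 0.034 and 0.046 m and x of tin_2 in the frame of ledge between -0.03 and 0.03 m and y of tin_2 in the frame of ledge between -0.16 and 0.16 m and angle between tin_2's own z axis and vertical below 0.1 rad and contact force between tin_2 and ledge above 0.3 N and contact force between tin_2 and the arm below 0.2 N and contact force between tin_2 and the fingers below 0.2 N and linear speed of tin_2 below 0.03 m/s) and (z of tin_3 in the frame of ledge between 0.034 and 0.046 m and x of tin_3 in the frame of ledge between -0.03 and 0.03 m and y of tin_3 in the frame of ledge between -0.16 and 0.16 m and angle between tin_3's own z axis and vertical below 0.1 rad and contact force between tin_3 and ledge above 0.3 N and contact force between tin_3 and the arm below 0.2 N and contact force between tin_3 and the fingers below 0.2 N and linear speed of tin_3 below 0.03 m/s)) or (distance between loose_c0 and tin_2 below 0.075 m and horizontal distance between tin_2 and tray below 0.05 m and height (world z) of tin_2 between 0.09 and 0.25 m and angle between tin_2's own z axis and vertical below 0.2 rad and contact force between tin_2 and the fingers above 2 N and linear speed of tin_2 below 0.05 m/s and (z of tin_1 in the frame of ledge between 0.034 and 0.046 m and x of tin_1 in the frame of ledge between -0.03 and 0.03 m and y of tin_1 in the frame of ledge between -0.16 and 0.16 m and angle between tin_1's own z axis and vertical below 0.1 rad and contact force between tin_1 and ledge above 0.3 N and contact force between tin_1 and the arm below 0.2 N and contact force between tin_1 and the fingers below 0.2 N and linear speed of tin_1 below 0.03 m/s) and (z of tin_3 in the frame of ledge between 0.034 and 0.046 m and x of tin_3 in the frame of ledge between -0.03 and 0.03 m and y of tin_3 in the frame of ledge between -0.16 and 0.16 m and angle between tin_3's own z axis and vertical below 0.1 rad and contact force between tin_3 and ledge above 0.3 N and contact force between tin_3 and the arm below 0.2 N and contact force between tin_3 and the fingers below 0.2 N and linear speed of tin_3 below 0.03 m/s)) or (distance between loose_c0 and tin_3 below 0.075 m and horizontal distance between tin_3 and tray below 0.05 m and height (world z) of tin_3 between 0.09 and 0.25 m and angle between tin_3's own z axis and vertical below 0.2 rad and contact force between tin_3 and the fingers above 2 N and linear speed of tin_3 below 0.05 m/s and (z of tin_1 in the frame of ledge between 0.034 and 0.046 m and x of tin_1 in the frame of ledge between -0.03 and 0.03 m and y of tin_1 in the frame of ledge between -0.16 and 0.16 m and angle between tin_1's own z axis and vertical below 0.1 rad and contact force between tin_1 and ledge above 0.3 N and contact force between tin_1 and the arm below 0.2 N and contact force between tin_1 and the fingers below 0.2 N and linear speed of tin_1 below 0.03 m/s) and (z of tin_2 in the frame of ledge between 0.034 and 0.046 m and x of tin_2 in the frame of ledge between -0.03 and 0.03 m and y of tin_2 in the frame of ledge between -0.16 and 0.16 m and angle between tin_2's own z axis and vertical below 0.1 rad and contact force between tin_2 and ledge above 0.3 N and contact force between tin_2 and the arm below 0.2 N and contact force between tin_2 and the fingers below 0.2 N and linear speed of tin_2 below 0.03 m/s)))); the arm keeps its last pose, push and grip.
It fails at once if the trophy moved more than 30 mm (distance of trophy from where it was at the start of the episode above 0.03 m).
It fails at once if the books moved more than 30 mm (distance of books from where it was at the start of the episode above 0.03 m).
It fails at once if the spool moved more than 30 mm (distance of spool from where it was at the start of the episode above 0.03 m).
It fails at once if the mug moved more than 30 mm (distance of mug from where it was at the start of the episode above 0.03 m).
It also fails if it takes over 72 s, if anything falls off the work surface, if the arm or the gripper's body presses on something with over 40 N, if the wrist force passes 120 N, or if a joint passes its speed limit or range.

## Robot

A 7-joint arm with a two-finger parallel gripper is mounted at the origin on the work surface. World frame = base frame: x ahead of the robot, y to its left, z up, the work surface at z = 0. Lengths are in m, angles in degrees, forces in N, time in s.
With the tool pointing down it reaches from about 0.425 to 0.875 m from the base axis. Payload 4.7 kg.
Tool frame: the origin (TCP) lies at the very end of the fingers, on their centre line; the grasp point (between the pads) lies 19 mm behind it (bot.grasp_offset is the distance from the TCP to the grasp point, in m); x points along the fingers, y is the direction in which the jaws open and shut, and the axes are right-handed (so a half turn about x gives the same grasp; the last joint's range is limited). The gripper opens to 87 mm and grips with 3 to 60 N. Pads are 19 mm wide; open, the fingers measure 117 mm over their backs; the gripper's body (75 mm by 190 mm) begins 51 mm behind the grasp point.
Start: joints at [69.677, 18.392, -4.016, 83.108, 1.295, 78.541, -3.26], TCP at [0.234, -0.606, 0.223] pointing down, gripper open.
Joint ranges: [-163.93, 163.93], [-17.29, 119.83], [-79.2, 71.16], [3.27, 140.29], [-89.18, 269.18], [5.43, 117.66], [-154.24, 154.24]. Speed limits (degrees/s): [147.25, 147.25, 180, 180, 180, 180, 180].

## Interface

Orientations are given as a 3x3 rotation matrix whose columns are the frame's x, y, z axes.
In Python, from rig import bot, optics gives the robot as it stands.
- The arm moves only by the shell command python3 -m inch 'ROWS' [FORCE]. ROWS is JSON, one flat list of numbers, 5 for each row, row after row: the opening, from 0 (shut) to 1 (fully open), then the shift along the tool's x, y, z in cm, then the turn about the tool's x in degrees. In form: [claw, dx, dy, dz, spin, claw, dx, dy, dz, spin, ...]. A call has 1 to 12 rows; each row shifts and turns the pose as measured when the row begins, along the tool's axes as they then stand; what a row does not reach is not made up. A row lasts 1/8 s, in which the tool goes at most 62.5 mm and 10.7 degrees, less where a joint would pass 70% of its speed; a pose out of reach is approached as far as the arm can. A call with a gripper value outside its range is refused whole. The fingers move at their own pace and stop on an object; FORCE is the grip in N (left out, the last holds). Time passes only in rows, so rows that do not move let the fingers close. It gives the time, the measured TCP pose, the force and the opening at its end, in the units of the state.
- bot.observe(): the state, without advancing time (a new reading comes with each control period).
- optics.grab_frame(name): name is "scene" or "top" or "wrist"; returns a dict with "pixels" (480x640x3 uint8, blue, green, red), "fov_y" (degrees; the focal length in pixels is half the picture's height over the tangent of half this angle, whatever the lens; pixels are square), "cx", "cy" (the principal point, pixels), "k1" (the pictures are not rectified: a ray, as slopes to the right and down, at radius r is drawn at 1 + k1 r^2 times it, then the intrinsics apply), "pose" (4x4, takes a point from camera to world coordinates); the wrist camera has in their place "T_tool_cam" (4x4, takes a point from camera to tool coordinates, whose origin is the TCP and whose axes are the tool frame's). Camera axes: x right, y up, looking along -z (the intrinsics and any distortion apply to the point x, -y, -z); pixel columns grow to the right and rows downward; lengths in m; the calibration is good to about 2 mm. A picture is of the moment at which its call begins: read the wrist's pose just before it. There is no depth.
- bot.finish_job(): hands the job in, once; it reports no verdict.
The state is a dict: "time_s": time; "joint_pos": joint angles; "qvel": joint speeds; "joint_torque": joint torques, N m; "eef_pos": TCP position; "tcp_rot": TCP orientation; "force": force on the tool from outside, world axes, zero at the start; "torque": the same for the moment, N m; "width": opening from 0.0 (shut) to 1.0 (fully open).
Only numpy, scipy, OpenCV 4.12 (cv2) and the standard library are available. Lean on these libraries where they do the work, as an engineer would, in place of code of your own. Each camera call takes 0.05 s, during which the arm holds its last target. There are 200 camera calls.

## Working session

There is one attempt and no reset: what is moved stays moved. The work goes in short steps, Python scripts to look and compute and a shell command to move; the robot and the scene stay as the last step left them, time stands still between calls to the robot, and variables do not carry over. Pictures are saved under pics/ and viewed, about 8 in all and at most 12, crops included, and the job is handed in when it is done.

```bash
ls; mkdir -p pics; python3 - <<'E'
from rig import bot, optics
import cv2,numpy as np
s=bot.observe();print(s)
for n in("scene","top"):
    f=optics.grab_frame(n);cv2.imwrite(f"pics/{n}0.png",f["pixels"]);print(n,f["fov_y"],f["cx"],f["cy"],f["k1"],np.round(f["pose"],3).tolist())
    np.save(f"pics/{n}0.npy",f,allow_pickle=True)
E
```

```text
pics
{'time_s': 0.0, 'joint_pos': array([69.67712941, 18.43990747, -4.0145887 , 83.17517681,  1.29600522,
       78.54169073, -3.26083221]), 'qvel': array([ 0.13495259, -0.02534922, -0.07935952, -0.02448823,  0.05984421,
        0.00793584,  0.04689424]), 'joint_torque': array([ 5.02724124e-04, -4.91292429e+01, -4.03718837e-01, -3.12524736e+01,
       -6.39852695e-02,  4.38840862e-02,  1.73047692e-04]), 'eef_pos': array([ 0.2340569 , -0.60579408,  0.22144939]), 'tcp_rot': array([[-8.16999730e-04,  3.60502367e-01, -9.32757941e-01],
       [ 1.77014653e-03, -9.32756269e-01, -3.60503272e-01],
       [-9.99998100e-01, -1.94564931e-03,  1.23919604e-04]]), 'force': array([ 0.14903566, -0.18766455, -1.16384391]), 'torque': array([0.00396915, 0.02090806, 0.01036239]), 'width': 1.0001938140328643}
scene 54.304961054527816 318.89731301537404 241.51610760376187 0.014296563418220899 [[0.072, -0.753, 0.655, 1.322], [0.997, 0.055, -0.046, -0.075], [-0.002, 0.656, 0.755, 0.954], [0.0, 0.0, 0.0, 1.0]]
top 47.38114483367126 325.47765358343906 229.4790421144424 -0.15264820784110114 [[-0.001, 0.987, -0.163, 0.268], [-1.0, -0.001, 0.003, -0.004], [0.003, 0.163, 0.987, 1.6], [0.0, 0.0, 0.0, 1.0]]
```

View pics/top0.png

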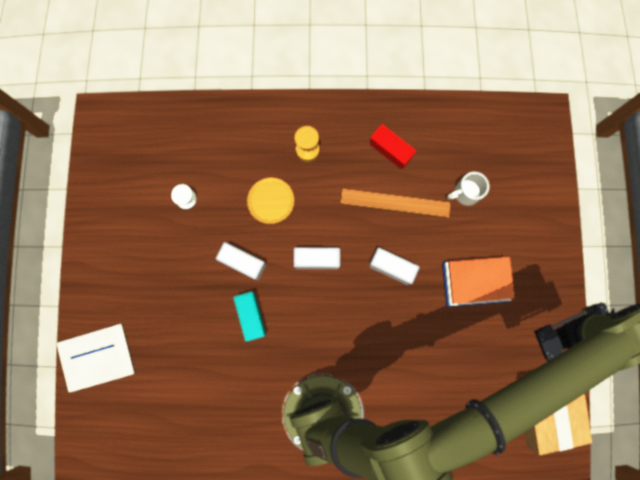

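View pics/scene0.png

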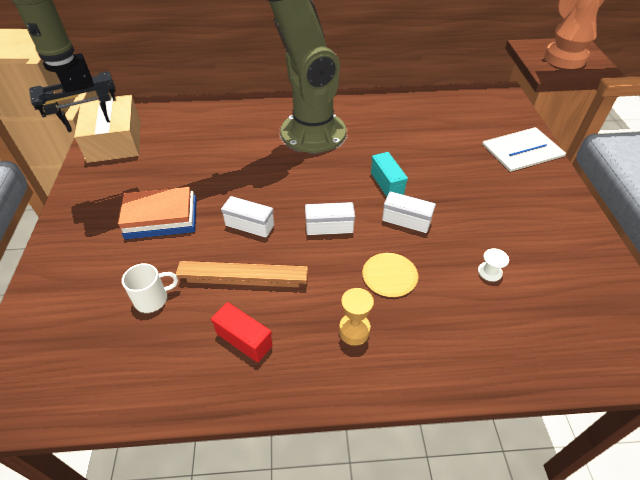

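The top view shows the tins at about (241,260), (317,258) and (395,266), the ledge from (342,196) to (450,210), the tray at (271,200) and the trophy at (307,143). The scene view shows the tins at (409,212), (330,218) and (248,217), and the ledge around (243,273). The red and turquoise boxes are look-alikes. Next I measure positions from both views.

```bash
cat > h.py <<'E'
import cv2,numpy as np
def ray(f,px,pose=None):
    """world origin and direction of pixel rays"""
    F=240/np.tan(np.radians(f["fov_y"]/2));K=np.array([[F,0,f["cx"]],[0,F,f["cy"]],[0,0,1.]])
    u=cv2.undistortPoints(np.float64(px).reshape(-1,1,2),K,np.array([f["k1"],0,0,0.])).reshape(-1,2)
    P=np.array(f["pose"] if pose is None else pose)
    d=np.c_[u[:,0],-u[:,1],-np.ones(len(u))]@P[:3,:3].T
    return P[:3,3],d
def plane(f,px,z,pose=None):
    o,d=ray(f,px,pose);return o+d*((z-o[2])/d[:,2])[:,None]
def tri(r1,r2):
    (a,d),(b,e)=r1,r2;d=d[0];e=e[0]
    s=np.linalg.lstsq(np.c_[d,-e],b-a,rcond=None)[0];p=a+s[0]*d;q=b+s[1]*e
    return (p+q)/2,np.linalg.norm(p-q)
def wpose(s,f):
    T=np.eye(4);T[:3,:3]=s["tcp_rot"];T[:3,3]=s["eef_pos"];return T@f["T_tool_cam"]
def blobs(mask,amin=300):
    m=cv2.morphologyEx(mask.astype(np.uint8)*255,cv2.MORPH_OPEN,np.ones((3,3)))
    return [c for c in cv2.findContours(m,cv2.RETR_EXTERNAL,cv2.CHAIN_APPROX_NONE)[0] if cv2.contourArea(c)>amin]
E
cat > m.py <<'E'
import cv2,numpy as np
from h import *
T=np.load("pics/top0.npy",allow_pickle=True).item();S=np.load("pics/scene0.npy",allow_pickle=True).item()
def hsv(f):return [x.astype(int) for x in cv2.split(cv2.cvtColor(f["pixels"],cv2.COLOR_BGR2HSV))]
def rect(f,c,z):
    p=plane(f,c.reshape(-1,2),z)[:,:2];(ctr,wh,a)=cv2.minAreaRect((p*1000).astype(np.float32))
    b=cv2.boxPoints((ctr,wh,a));e=max([b[1]-b[0],b[2]-b[1]],key=np.linalg.norm)
    return np.round(ctr,0),np.round(sorted(wh)),round(np.degrees(np.arctan2(e[1],e[0]))%180,1)
def mid(c): return np.array(cv2.minAreaRect(c)[0])
for n,f in(("top",T),("scene",S)):
    h,s,v=hsv(f);roi=np.zeros(h.shape,bool)
    if n=="top":roi[235:290,205:430]=1
    else: roi[190:240,210:440]=1
    print(n)
    for c in blobs((s<60)&(v>(150 if n=="top" else 150))&roi,200): print(" tin",mid(c).round(1),rect(f,c,.07))
    o=(h>7)&(h<19)&(s>120)&(v>165);roi[:]=0
    if n=="top":roi[185:222,335:458]=1
    else:roi[255:295,170:315]=1
    for c in blobs(o&roi,200):print(" ledge",mid(c).round(1),rect(f,c,.04),cv2.minAreaRect(c)[1])
    for c in blobs((h>19)&(h<32)&(s>120)&(v>120),250):print(" brass",mid(c).round(1),rect(f,c,.008))
E
python3 m.py
```

```text
top
 tin [394.6 265.7] (array([ 418., -203.]), array([ 58., 131.]), np.float32(64.5))
 tin [316. 258.] (array([440.,  18.]), array([ 57., 129.]), np.float32(89.9))
 tin [239.3 260.4] (array([433., 235.]), array([ 57., 131.]), np.float32(63.7))
 ledge [395.1 202.1] (array([ 607., -213.]), array([ 46., 321.]), np.float32(82.6)) (109.66320037841797, 15.364666938781738)
 brass [546.4 434.6] (array([ -77., -654.]), array([57., 99.]), np.float32(9.2))
 brass [578.6 420.8] (array([ -43., -756.]), array([ 54., 137.]), np.float32(9.1))
 brass [270.5 200. ] (array([621., 155.]), array([129., 134.]), np.float32(0.6))
 brass [306.4 142.5] (array([800.,  49.]), array([ 68., 100.]), np.float32(3.7))
scene
 tin [329.7 218.1] (array([475.,  14.]), array([112., 130.]), np.float32(89.3))
 tin [247.2 215.9] (array([ 450., -203.]), array([104., 156.]), np.float32(64.8))
 tin [407.2 211.1] (array([464., 219.]), array([116., 132.]), np.float32(63.6))
 ledge [241.5 270.4] (array([ 609., -216.]), array([ 47., 322.]), np.float32(82.8)) (130.96969604492188, 15.320039749145508)
```

```bash
python3 -m inch '[1,0,-3.9,-4,0,1,0,-3.9,-4,0,1,0,-3.9,-4,0,1,0,-3.9,-4,0,1,0,-3.9,-4,0,1,0,-3.9,-4,0,1,0,-3.9,-4,0,1,0,-3.9,-4,0,1,0,0,0,-10.5,1,0,0,0,-10.5,1,0,0,0,-10.5,1,0,0,0,-10.5]'; cat > g.py <<'E'
# wrist look: delta to a target. usage: g.py x y zTCP longdeg  -> tool shifts
import sys,numpy as np
from rig import bot
x,y,z,a=map(float,sys.argv[1:5]);s=bot.observe();R=s["tcp_rot"]
d=R.T@(np.array([x,y,z])-s["eef_pos"])*100
yaw=np.degrees(np.arctan2(R[1,1],R[0,1]));sp=-(((a-90-yaw)+90)%180-90)
print("t",s["time_s"],"tcp",s["eef_pos"].round(4),"yaw",yaw.round(1),"shift cm",d.round(2),"spin",round(sp,1),"F",s["force"].round(2),"tau_tool",(R.T@s["torque"]).round(3),"w",round(s["width"],3),"tilt",R[2].round(3))
E
python3 g.py .418 -.203 .02 64.5
```

```text
time_s: 1.6
eef_pos: [0.4235, -0.1837, 0.2166]
tcp_rot: [[-0.006, 0.896, -0.444], [0.005, -0.444, -0.896], [-1.0, -0.008, -0.002]]
force: [0.4, 0.0, 0.5]
width: 1.002
t 1.6 tcp [ 0.4235 -0.1837  0.2166] yaw -26.3 shift cm [19.65  0.52  2.01] spin -0.8 F [0.43 0.03 0.55] tau_tool [-0.015  0.014  0.001] w 1.002 tilt [-1.    -0.008 -0.002]
```

```bash
cat > w.py <<'E'
import sys,cv2,numpy as np
from rig import bot,optics
from h import *
n=sys.argv[1];z=float(sys.argv[2])
s=bot.observe();f=optics.grab_frame("wrist");P=wpose(s,f)
cv2.imwrite(f"pics/{n}.png",f["pixels"]);f["pose"]=P;np.save(f"pics/{n}.npy",f,allow_pickle=True)
h,S,v=[x.astype(int) for x in cv2.split(cv2.cvtColor(f["pixels"],cv2.COLOR_BGR2HSV))]
for c in blobs((S<60)&(v>130),3000):
    p=plane(f,c.reshape(-1,2),z)[:,:2];ctr,wh,a=cv2.minAreaRect((p*1000).astype(np.float32))
    print(np.array(cv2.minAreaRect(c)[0]).round(),np.round(ctr),np.round(wh),round(a,1))
print("cam",P[:3,3].round(3),"look",(-P[:3,2]).round(2))
E
python3 w.py w1 .07; python3 -m inch '[1,6,0,1,0,1,3,0,1,0]'; python3 w.py w2 .07;python3 g.py .418 -.203 .02 64.5
```

```text
[327. 243.] [ 421. -203.] [128.  55.] 65.5
[244.  26.] [441. -12.] [73. 61.] 89.5
cam [ 0.459 -0.113  0.379] look [-0.13 -0.25 -0.96]
time_s: 1.9
eef_pos: [0.4163, -0.2019, 0.1268]
tcp_rot: [[-0.001, 0.897, -0.442], [0.002, -0.442, -0.897], [-1.0, -0.002, -0.001]]
force: [-0.6, -0.2, -0.1]
width: 1.0
[327. 240.] [ 425. -194.] [113.  55.] 64.0
cam [ 0.451 -0.131  0.289] look [-0.13 -0.25 -0.96]
t 1.95 tcp [ 0.4144 -0.2025  0.1242] yaw -26.3 shift cm [10.42  0.4  -0.11] spin -0.8 F [-2.46 -0.03 -1.66] tau_tool [ 0.008 -0.09  -0.066] w 0.998 tilt [-1.    -0.005 -0.001]
```

View pics/w1.png

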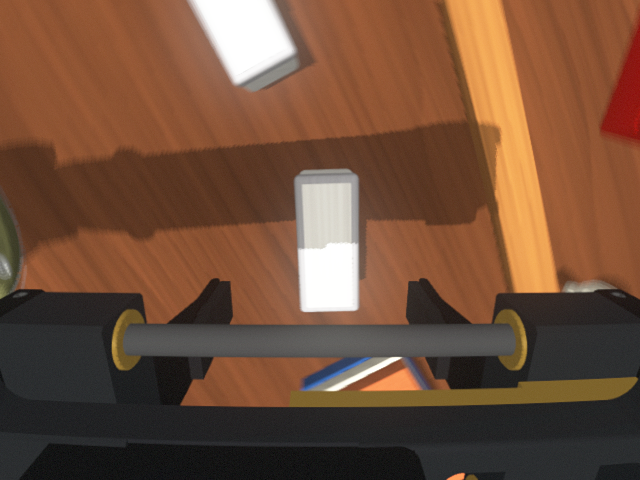

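The wrist view shows tin_3's lid at (328,240). It comes out at (0.420, -0.203), 128x55 mm on the 70 mm plane, which agrees with the top view. I descend and grip.

```bash
python3 -m inch '[1,0,0.55,-0.2,-1,1,5,0,0,0,1,4,0,0,0,1,1,0,0,0]'; python3 g.py .420 -.203 .02 65
```

```text
time_s: 2.45
eef_pos: [0.4262, -0.2044, 0.0273]
tcp_rot: [[0.005, 0.903, -0.43], [-0.001, -0.43, -0.903], [-1.0, 0.005, -0.001]]
force: [-0.6, 0.4, -0.2]
width: 0.999
t 2.45 tcp [ 0.4262 -0.2044  0.0273] yaw -25.5 shift cm [ 0.73 -0.63  0.14] spin -0.5 F [-0.59  0.44 -0.22] tau_tool [0.026 0.007 0.08 ] w 0.999 tilt [-1.     0.005 -0.001]
```

```bash
python3 -m inch '[1,0.7,-0.6,0.1,0,1,0,0,0,0,0,0,0,0,0,0,0,0,0,0,0,0,0,0,0,0,0,0,0,0,0,0,0,0,0]' 50; python3 g.py .420 -.203 .02 65
python3 -m inch '[0,-5,0,0,0,0,-5,0,0,0,0,-4,0,0,0,0,0,0,0,0,0,0,0,0,0,0,0,0,0,0]'; python3 g.py .420 -.203 .16 65
```

```text
time_s: 3.32
eef_pos: [0.4223, -0.2034, 0.0251]
tcp_rot: [[0.008, 0.902, -0.431], [-0.003, -0.431, -0.902], [-1.0, 0.008, -0.0]]
force: [1.6, -0.6, -0.8]
width: 0.642
t 3.325 tcp [ 0.4223 -0.2034  0.0251] yaw -25.5 shift cm [ 0.51 -0.23  0.07] spin -0.5 F [ 1.62 -0.6  -0.77] tau_tool [-0.016 -0.023  0.402] w 0.642 tilt [-1.     0.008 -0.   ]
time_s: 4.08
eef_pos: [0.4168, -0.2011, 0.1605]
tcp_rot: [[-0.003, 0.902, -0.431], [0.003, -0.431, -0.902], [-1.0, -0.004, -0.002]]
force: [0.4, -0.5, -5.3]
width: 0.641
t 4.075 tcp [ 0.4168 -0.2011  0.1605] yaw -25.5 shift cm [0.05 0.37 0.03] spin -0.5 F [ 0.4  -0.49 -5.28] tau_tool [0.011 0.013 0.043] w 0.641 tilt [-1.    -0.004 -0.002]
```

```bash
cat > tq.py <<'E'
import numpy as np
from rig import bot,optics
A=[]
for i in range(8):
    optics.grab_frame("top");s=bot.observe();R=s["tcp_rot"];A.append(np.r_[s["force"],R.T@s["torque"]])
A=np.array(A);print("t",s["time_s"],"F",A[:,:3].mean(0).round(2),"tau_tool",A[:,3:].mean(0).round(3),"sd",A.std(0).round(3)[2:],"tcp",s["eef_pos"].round(3),"w",round(s["width"],3))
E
python3 tq.py
python3 -m inch '[0,0,0,6,0,0,0,0,6,0,0,0,0,0,0,0,0,0,0,0,0,0,0,0,0]'; python3 tq.py
python3 -m inch '[0,0,0,-6,0,0,0,0,-6,0,0,0,0,0,0,0,0,0,0,0,0,0,0,0,0]'; python3 tq.py
```

```text
t 4.475 F [-0.38  0.05 -5.01] tau_tool [-0.001 -0.003  0.06 ] sd [0.276 0.027 0.024 0.016] tcp [ 0.418 -0.202  0.162] w 0.64
time_s: 5.1
eef_pos: [0.3669, -0.3117, 0.1626]
tcp_rot: [[0.002, 0.904, -0.427], [0.001, -0.427, -0.904], [-1.0, 0.002, -0.002]]
force: [0.4, 0.2, -4.3]
width: 0.641
t 5.5 F [ 0.05  0.35 -4.83] tau_tool [0.012 0.108 0.049] sd [0.545 0.024 0.053 0.022] tcp [ 0.367 -0.312  0.163] w 0.637
time_s: 6.12
eef_pos: [0.4196, -0.2025, 0.1634]
tcp_rot: [[0.004, 0.903, -0.43], [-0.001, -0.43, -0.903], [-1.0, 0.004, -0.001]]
force: [0.5, -0.2, -5.0]
width: 0.64
t 6.525 F [-0.29 -0.   -5.18] tau_tool [ 0.015 -0.064  0.065] sd [0.439 0.02  0.023 0.023] tcp [ 0.42  -0.202  0.163] w 0.638
```

tin_3's balance moment about tool y went -0.003 → +0.108 → -0.064 N m. That swing of about 0.17 matches the expected 0.16 for the ball, so tin_3 rattles. I set it back down and test tin_2.

```bash
python3 -m inch '[0,5,0,0,0,0,5,0,0,0,0,2.5,0,0,0,0,0.6,0,0,0]'; python3 g.py .42 -.203 .025 65
```

```text
time_s: 7.02
eef_pos: [0.4225, -0.2044, 0.031]
tcp_rot: [[0.009, 0.902, -0.431], [-0.004, -0.431, -0.902], [-1.0, 0.01, -0.0]]
force: [0.1, 0.1, -4.0]
width: 0.638
t 7.025 tcp [ 0.4225 -0.2044  0.031 ] yaw -25.5 shift cm [ 0.6  -0.29 -0.02] spin -0.5 F [ 0.12  0.1  -4.05] tau_tool [-0.011 -0.041  0.036] w 0.638 tilt [-1.    0.01 -0.  ]
```

```bash
python3 -m inch '[0,0.5,0,0,0,0,0.2,0,0,0,1,0,0,0,0,1,0,0,0,0,1,0,0,0,0,1,-5,0,0,0,1,-5,0,0,0,1,-4,0,0,0,1,0,0,0,0]'; python3 g.py .438 .017 .13 90
```

```text
time_s: 8.15
eef_pos: [0.4261, -0.206, 0.1752]
tcp_rot: [[0.022, 0.902, -0.431], [-0.011, -0.431, -0.902], [-1.0, 0.025, 0.001]]
force: [0.5, -0.6, -1.2]
width: 0.999
t 8.15 tcp [ 0.4261 -0.206   0.1752] yaw -25.5 shift cm [  4.29  -8.65 -20.64] spin -25.5 F [ 0.55 -0.56 -1.23] tau_tool [ 0.     0.02  -0.003] w 0.999 tilt [-1.     0.025  0.001]
```

```bash
python3 -m inch '[1,0,-2.15,-5.15,0,1,0,-2.15,-5.15,0,1,0,-2.15,-5.15,0,1,0,-2.15,-5.15,0,1,0,0,0,-8.5,1,0,0,0,-8.5,1,0,0,0,-8.5,1,0,0,0,0]'; python3 w.py w3 .07; python3 g.py .438 .017 .13 90
```

```text
time_s: 9.15
eef_pos: [0.4357, 0.0242, 0.1681]
tcp_rot: [[0.02, 1.0, 0.012], [-0.012, 0.012, -1.0], [-1.0, 0.02, 0.012]]
force: [-0.5, 0.5, -0.2]
width: 0.999
[329. 241.] [444.  19.] [132.  55.] 89.4
cam [0.432 0.105 0.329] look [ 0.02 -0.3  -0.95]
t 9.2 tcp [0.4356 0.0242 0.1681] yaw 0.6 shift cm [3.82 0.15 0.67] spin 0.6 F [ 0.47 -0.48 -0.22] tau_tool [ 0.032 -0.01   0.021] w 0.999 tilt [-1.     0.02   0.012]
```

```bash
python3 -m inch '[1,2,0.25,0.35,0.8,1,5,0,0,0,1,5,0,0,0,1,2.5,0,0,0,1,0,0,0,0]'; python3 g.py .441 .019 .022 89.7
```

```text
time_s: 9.82
eef_pos: [0.4421, 0.0179, 0.0193]
tcp_rot: [[0.022, 1.0, -0.019], [-0.012, -0.019, -1.0], [-1.0, 0.022, 0.011]]
force: [1.0, 0.2, -0.1]
width: 0.997
t 9.825 tcp [0.4421 0.0179 0.0193] yaw -1.1 shift cm [-0.27 -0.1  -0.1 ] spin -0.8 F [ 1.04  0.22 -0.07] tau_tool [0.    0.033 0.024] w 0.997 tilt [-1.     0.022  0.011]
```

```bash
python3 -m inch '[0,0,0,0,0,0,0,0,0,0,0,0,0,0,0,0,0,0,0,0,0,0,0,0,0,0,-5,0,0,0,0,-5,0,0,0,0,-4,0,0,0,0,0,0,0,0,0,0,0,0,0]' 50; python3 tq.py
python3 -m inch '[0,0,0,6,0,0,0,0,6,0,0,0,0,0,0,0,0,0,0,0,0,0,0,0,0]'; python3 tq.py
python3 -m inch '[0,0,0,-6,0,0,0,0,-6,0,0,0,0,0,0,0,0,0,0,0,0,0,0,0,0]'; python3 tq.py; python3 g.py .6175 -.140 .16 82.7
```

```text
time_s: 11.08
eef_pos: [0.4366, 0.0192, 0.1624]
tcp_rot: [[0.019, 1.0, -0.022], [-0.012, -0.022, -1.0], [-1.0, 0.019, 0.012]]
force: [-0.5, -1.1, -4.2]
width: 0.641
t 11.475 F [-0.08  0.36 -4.  ] tau_tool [0.007 0.017 0.069] sd [0.357 0.023 0.059 0.027] tcp [0.437 0.019 0.163] w 0.64
time_s: 12.1
eef_pos: [0.4357, -0.1018, 0.164]
tcp_rot: [[0.021, 1.0, -0.018], [-0.01, -0.018, -1.0], [-1.0, 0.021, 0.01]]
force: [0.4, 0.4, -3.9]
width: 0.64
t 12.5 F [-0.    0.39 -3.68] tau_tool [0.012 0.019 0.063] sd [0.486 0.014 0.017 0.01 ] tcp [ 0.436 -0.102  0.164] w 0.642
time_s: 13.12
eef_pos: [0.4391, 0.0196, 0.1638]
tcp_rot: [[0.024, 0.999, -0.021], [-0.011, -0.021, -1.0], [-1.0, 0.025, 0.011]]
force: [0.2, 0.2, -3.2]
width: 0.641
t 13.525 F [ 0.19 -0.45 -3.7 ] tau_tool [0.008 0.011 0.055] sd [0.458 0.033 0.018 0.025] tcp [0.439 0.02  0.164] w 0.643
t 13.525 tcp [0.4391 0.02   0.1637] yaw -1.2 shift cm [ 0.98 18.15 15.62] spin 6.1 F [-0.2   0.35 -2.8 ] tau_tool [-0.005 -0.016  0.063] w 0.643 tilt [-1.     0.024  0.01 ]
```

tin_2 is quiet (0.017, 0.019, 0.011 N m). It goes to the right-hand half of the ledge.

```bash
python3 -m inch '[0,-0.5,2.6,5,0,0,0,2.6,5,0,0,0,2.6,5,0,0,0,2.6,5,0,0,0,2.6,5,0,0,0,2.3,5,6.1,0,0,0,0,0,0,0,0,0,0]'; python3 w.py w4 .04; python3 g.py .5985 -.289 .075 82.7
```

```text
time_s: 14.52
eef_pos: [0.5908, -0.2936, 0.1734]
tcp_rot: [[0.024, 0.991, -0.13], [-0.011, -0.13, -0.991], [-1.0, 0.025, 0.008]]
force: [0.0, 0.0, -4.2]
width: 0.639
[320. 373.] [ 576. -439.] [ 39. 131.] 81.4
[319. 254.] [ 591. -320.] [130. 136.] 82.5
[ 73. 151.] [ 404. -205.] [143.  61.] 64.6
cam [ 0.597 -0.213  0.335] look [-0.01 -0.29 -0.96]
t 14.575 tcp [ 0.5903 -0.2945  0.1734] yaw -7.5 shift cm [ 9.85  0.5  -0.75] spin -0.2 F [ 0.74 -1.04 -4.06] tau_tool [-0.048 -0.116  0.05 ] w 0.642 tilt [-1.     0.025  0.01 ]
```

View pics/w4.png

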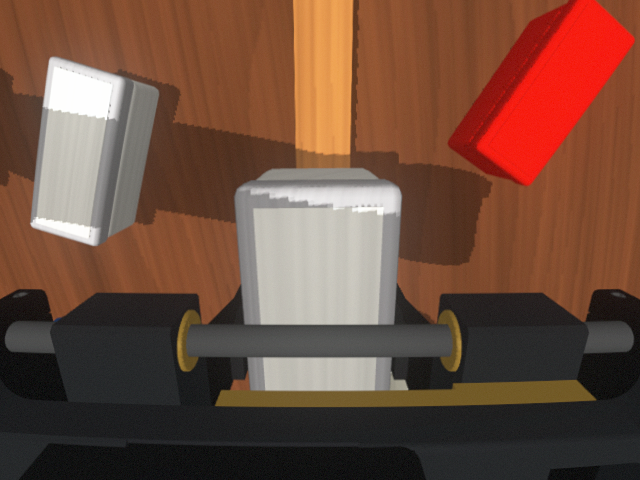

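The held tin sits at (318,280), and the ledge runs behind it at columns 294–353 up to row 165. tin_3 stands upright at left. I measure the ledge's middle line here.

```bash
python3 - <<'E'
import cv2,numpy as np
from h import *
f=np.load("pics/w4.npy",allow_pickle=True).item()
h,s,v=[x.astype(int) for x in cv2.split(cv2.cvtColor(f["pixels"],cv2.COLOR_BGR2HSV))]
m=(h>10)&(h<20)&(s>100)&(v>205)
ax=np.array([.127,.992]);n=np.array([.992,-.127]);L=np.array([.608,-.2145])
for r in(10,40,70,100):
    c=np.where(m[r,270:380])[0]+270
    p=plane(f,[[c.min(),r],[c.max()+1,r]],.04)[:,:2];print(r,c.min(),c.max(),p.round(4).tolist(),"mid off",((p.mean(0)-L)@n).round(4),"w",np.linalg.norm(p[1]-p[0]).round(4))
s=np.load("pics/w4.npy",allow_pickle=True)
for q in((236,186),(400,186)):print(plane(f,[q],.225).round(4))
E
```

```text
10 294 351 [[0.5973, -0.1263], [0.6395, -0.1315]] mid off -0.0006 w 0.0425
40 294 351 [[0.5943, -0.1466], [0.6372, -0.1519]] mid off -0.0006 w 0.0432
70 295 351 [[0.592, -0.1674], [0.6349, -0.1728]] mid off -0.0002 w 0.0432
100 295 350 [[0.5889, -0.1888], [0.6318, -0.1943]] mid off -0.0006 w 0.0433
[[ 0.5726 -0.2263  0.225 ]]
[[ 0.6224 -0.233   0.225 ]]
```

```bash
python3 -m inch '[0,3,0.5,-0.75,0,0,4,0,0,0,0,3,0,0,0,0,0,0,0,0]'; python3 g.py .5985 -.289 .06 82.7
```

```text
time_s: 15.08
eef_pos: [0.599, -0.2844, 0.0733]
tcp_rot: [[0.025, 0.992, -0.124], [-0.014, -0.124, -0.992], [-1.0, 0.027, 0.01]]
force: [0.4, 0.1, -4.3]
width: 0.642
t 15.075 tcp [ 0.599  -0.2844  0.0733] yaw -7.1 shift cm [ 1.34 -0.02  0.45] spin 0.2 F [ 0.44  0.1  -4.29] tau_tool [0.041 0.039 0.007] w 0.642 tilt [-1.     0.027  0.01 ]
```

```bash
python3 -m inch '[0,0.7,0,0.4,0,0,0.5,0,0,0,0,0.3,0,0,0,0,0,0,0,0]'; python3 g.py .5985 -.289 .06 82.7
```

```text
time_s: 15.58
eef_pos: [0.6017, -0.2889, 0.0648]
tcp_rot: [[0.032, 0.992, -0.123], [-0.017, -0.122, -0.992], [-0.999, 0.034, 0.013]]
force: [0.4, 0.2, -3.7]
width: 0.64
t 15.575 tcp [ 0.6017 -0.2889  0.0648] yaw -7.0 shift cm [ 0.46 -0.33  0.05] spin 0.3 F [ 0.4   0.25 -3.72] tau_tool [0.001 0.023 0.065] w 0.64 tilt [-0.999  0.034  0.013]
```

```bash
python3 -m inch '[0,0.6,-0.3,0,0,0,0.3,0,0,0,0,0.2,0,0,0,0,0,0,0,0]'; python3 g.py .5985 -.289 .06 82.7
```

```text
time_s: 16.08
eef_pos: [0.6021, -0.2892, 0.0643]
tcp_rot: [[0.038, 0.992, -0.124], [-0.021, -0.124, -0.992], [-0.999, 0.041, 0.016]]
force: [-0.3, -0.6, -4.0]
width: 0.639
t 16.075 tcp [ 0.6021 -0.2892  0.0643] yaw -7.1 shift cm [ 0.42 -0.37  0.02] spin 0.2 F [-0.26 -0.6  -3.96] tau_tool [0.025 0.065 0.025] w 0.639 tilt [-0.999  0.041  0.016]
```

```bash
python3 -m inch '[0,1.0,-0.6,0,0,0,0,0,0,0]'; python3 g.py .5985 -.289 .06 82.7
```

```text
time_s: 16.32
eef_pos: [0.6037, -0.29, 0.0664]
tcp_rot: [[0.053, 0.991, -0.126], [-0.028, -0.124, -0.992], [-0.998, 0.056, 0.021]]
force: [-0.2, -0.2, -3.4]
width: 0.644
t 16.325 tcp [ 0.6037 -0.29    0.0664] yaw -7.1 shift cm [ 0.6  -0.56 -0.05] spin 0.2 F [-0.21 -0.21 -3.38] tau_tool [ 0.006  0.035 -0.077] w 0.644 tilt [-0.998  0.056  0.021]
```

```bash
python3 - <<'E'
from rig import bot
s=bot.observe();print(s["joint_pos"].round(2),s["joint_torque"].round(2),s["qvel"].round(2),s["force"],s["torque"])
E
```

```text
[ 42.02  26.61 -24.02  92.72  12.65  59.83   7.32] [-2.000e-01 -5.570e+01 -6.290e+00 -3.124e+01 -5.000e-02 -2.600e-01
 -1.000e-02] [-0.32 -1.51 -0.17 -2.42 -0.62  1.15 -0.21] [-0.20916973 -0.20932639 -3.37603879] [ 0.04495916  0.07150111 -0.0056663 ]
```

```bash
python3 -m inch '[0,-3,0,0,0,0,-3,0,0,0]'; python3 g.py .5985 -.289 .06 82.7; python3 -m inch '[0,0,0,0,0,0,0,0,0,0]'|head -2; python3 g.py .5985 -.289 .06 82.7
```

```text
time_s: 16.58
eef_pos: [0.5988, -0.2881, 0.1235]
tcp_rot: [[0.05, 0.991, -0.125], [-0.026, -0.124, -0.992], [-0.998, 0.052, 0.019]]
force: [0.2, 0.4, -4.4]
width: 0.641
t 16.575 tcp [ 0.5988 -0.2881  0.1235] yaw -7.1 shift cm [ 6.34 -0.35 -0.03] spin 0.2 F [ 0.22  0.41 -4.42] tau_tool [0.011 0.029 0.004] w 0.641 tilt [-0.998  0.052  0.019]
time_s: 16.82
eef_pos: [0.5994, -0.2888, 0.123]
t 16.825 tcp [ 0.5994 -0.2888  0.123 ] yaw -7.2 shift cm [ 6.28 -0.43 -0.1 ] spin 0.1 F [-0.03  0.8  -5.47] tau_tool [-0.022  0.023 -0.098] w 0.643 tilt [-0.998  0.055  0.02 ]
```

```bash
python3 -m inch '[0,1,0,0,0]'|head -2;python3 g.py .5985 -.289 .06 82.7; python3 -m inch '[0,0,-0.6,0,0]'|head -2;python3 g.py .5985 -.289 .06 82.7; python3 -m inch '[0,3,0,0,0]'|head -2; python3 g.py .5985 -.289 .06 82.7
```

```text
time_s: 16.95
eef_pos: [0.6, -0.2891, 0.1118]
t 16.95 tcp [ 0.6    -0.2891  0.1118] yaw -7.2 shift cm [ 5.16 -0.43 -0.1 ] spin 0.1 F [-0.95 -0.16 -4.08] tau_tool [ 0.021  0.028 -0.019] w 0.64 tilt [-0.998  0.055  0.02 ]
time_s: 17.08
eef_pos: [0.5924, -0.2876, 0.1082]
t 17.075 tcp [ 0.5924 -0.2876  0.1082] yaw -7.2 shift cm [ 4.85  0.38 -0.03] spin 0.1 F [-0.81 -0.41 -4.09] tau_tool [ 0.041  0.047 -0.091] w 0.64 tilt [-0.999  0.05   0.018]
time_s: 17.2
eef_pos: [0.595, -0.2892, 0.0796]
t 17.2 tcp [ 0.595  -0.2892  0.0796] yaw -7.2 shift cm [ 1.97  0.24 -0.1 ] spin 0.1 F [ 0.39 -0.76 -4.34] tau_tool [-0.008  0.022  0.075] w 0.637 tilt [-0.998  0.054  0.02 ]
```

```bash
python3 -m inch '[0,1.2,0.1,0,0]'|head -2; python3 g.py .5985 -.289 .06 82.7; python3 - <<'E'
import cv2
from rig import optics
p=optics.grab_frame("scene")["pixels"];cv2.imwrite("pics/s1.png",cv2.resize(p[150:330,110:350],None,fx=3.3,fy=3.3,interpolation=cv2.INTER_CUBIC))
E
```

```text
time_s: 17.32
eef_pos: [0.5941, -0.289, 0.0644]
t 17.325 tcp [ 0.5941 -0.289   0.0644] yaw -7.2 shift cm [ 0.46  0.41 -0.06] spin 0.1 F [-0.39 -0.57 -3.7 ] tau_tool [ 0.002  0.058 -0.068] w 0.641 tilt [-0.999  0.049  0.018]
```

View pics/s1.png

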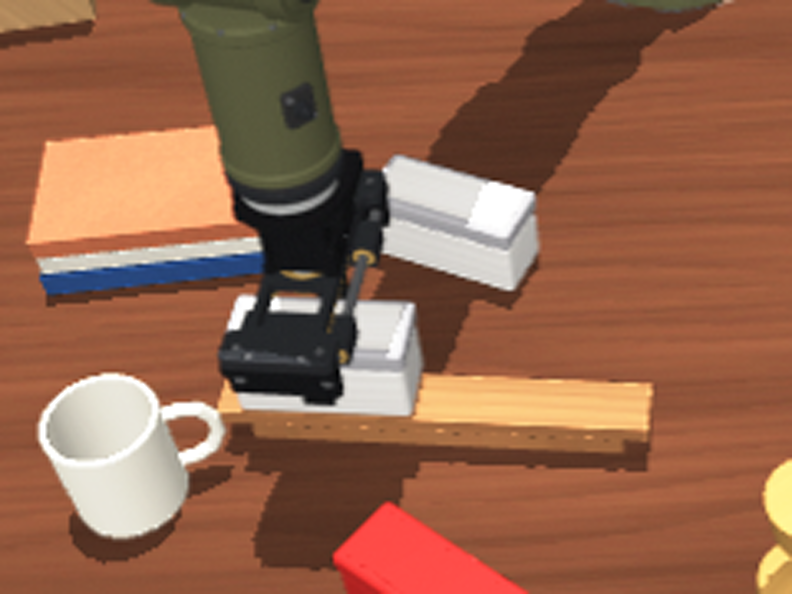

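The crop shows the tin over the right half of the ledge, just at or above its top (crop 230–415 × 300–415), clear of the mug. I edge it down in single rows.

```bash
python3 -m inch '[0,0.5,0.35,0,0]'|sed -n '2p;4p'; python3 g.py .5985 -.289 .06 82.7; python3 -m inch '[0,0.5,0,0,0]'|sed -n 2p; python3 g.py .5985 -.289 .06 82.7
```

```text
eef_pos: [0.5968, -0.29, 0.0636]
force: [-21.2, 7.7, 45.9]
t 17.5 tcp [ 0.5968 -0.29    0.0636] yaw -7.2 shift cm [ 0.36  0.14 -0.13] spin 0.1 F [-21.17   7.66  45.93] tau_tool [-0.025  1.126 -6.039] w 0.642 tilt [-0.999  0.045  0.019]
eef_pos: [0.5967, -0.29, 0.0637]
t 17.625 tcp [ 0.5967 -0.29    0.0637] yaw -7.2 shift cm [ 0.37  0.15 -0.13] spin 0.1 F [-11.13   4.77  22.76] tau_tool [-0.062  1.147 -3.197] w 0.641 tilt [-0.999  0.043  0.02 ]
```

It's on the ledge: contact shows clearly at TCP z = 0.064. I relax and release.

```bash
python3 -m inch '[0,0,0,0,0,0,0,0,0,0]'|sed -n 4p; python3 -m inch '[1,0,0,0,0,1,0,0,0,0,1,0,0,0,0,1,0,0,0,0]'; python3 - <<'E'
import cv2
from rig import optics
p=optics.grab_frame("scene")["pixels"];cv2.imwrite("pics/s2.png",p)
E
python3 g.py .5985 -.289 .06 82.7
```

```text
force: [-0.3, 0.7, -3.2]
time_s: 18.38
eef_pos: [0.601, -0.2912, 0.0685]
tcp_rot: [[0.049, 0.991, -0.127], [-0.03, -0.125, -0.992], [-0.998, 0.053, 0.023]]
force: [0.3, 0.4, 0.1]
width: 0.966
t 18.425 tcp [ 0.601  -0.2912  0.0685] yaw -7.2 shift cm [ 0.83 -0.32 -0.21] spin 0.1 F [ 0.29 -0.55 -0.3 ] tau_tool [-0.021  0.026  0.014] w 0.982 tilt [-0.998  0.053  0.023]
```

```bash
python3 -m inch '[1,-4,-0.2,0,0,1,-5,0,0,0,1,-3,0,0,0]'|sed -n 2p; python3 g.py .433 .235 .19 63.7
```

```text
eef_pos: [0.5909, -0.2866, 0.1873]
t 18.8 tcp [ 0.5909 -0.2866  0.1873] yaw -7.2 shift cm [ -2.3  -22.18 -49.73] spin 19.1 F [ 0.06 -0.25 -0.39] tau_tool [ 0.014  0.028 -0.002] w 0.998 tilt [-0.999  0.046  0.02 ]
```

```bash
python3 -m inch '[1,-0.2,-2.5,-5.5,0,1,-0.2,-2.5,-5.5,0,1,-0.2,-2.5,-5.5,0,1,-0.2,-2.5,-5.5,0,1,-0.2,-2.5,-5.5,0,1,-0.2,-2.5,-5.5,0,1,-0.2,-2.5,-5.5,0,1,-0.2,-2.5,-5.5,0,1,-0.2,-2,-5.5,0,1,0,0,0,9.5,1,0,0,0,9.5,1,0,0,0,0]'|sed -n 1,2p;  python3 w.py w5 .07; python3 g.py .433 .235 .02 63.7; python3 - <<'E'
import cv2
import numpy as np
from rig import optics
p=optics.grab_frame("top")["pixels"][160:320,190:480]
cv2.imwrite("pics/c1.png",np.vstack([cv2.resize(p,(800,441)),]))
E
```

```text
time_s: 20.3
eef_pos: [0.4329, 0.2492, 0.1883]
[320. 244.] [435. 235.] [128.  55.] 63.5
cam [0.458 0.325 0.35 ] look [-0.07 -0.28 -0.96]
t 20.35 tcp [0.433  0.2489 0.1883] yaw -26.6 shift cm [16.83 -0.52  1.23] spin -0.3 F [ 0.04 -1.02 -0.81] tau_tool [-0.036  0.022 -0.016] w 0.997 tilt [-0.998  0.068  0.001]
```

View pics/c1.png

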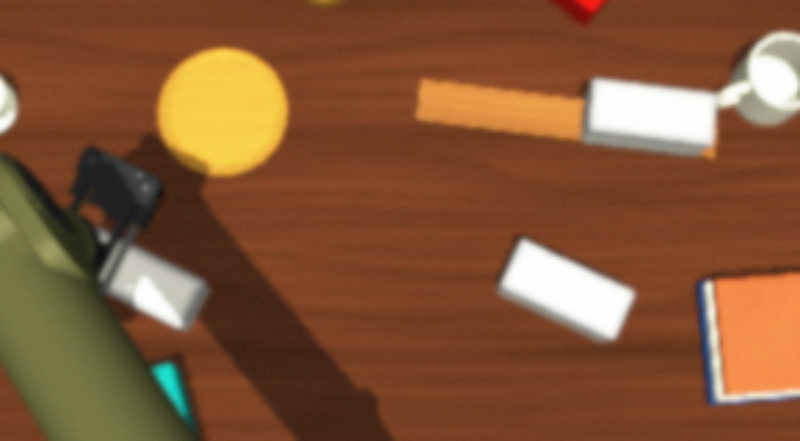

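tin_2 stands on the right half of the ledge (crop 590–715 × 80–155) and tin_3 is upright at (567,290). tin_1 reads (0.435, 0.235) at 63.5°. I descend on tin_1.

```bash
python3 -m inch '[1,4.3,-0.4,1.2,0,1,5,0,0,0,1,5,0,0,0,1,1.8,0,0,0]'|sed -n 1,2p; python3 g.py .434 .235 .024 63.6
```

```text
time_s: 20.9
eef_pos: [0.4383, 0.2327, 0.0256]
t 20.9 tcp [0.4383 0.2327 0.0256] yaw -26.3 shift cm [ 0.12 -0.5  -0.01] spin 0.1 F [0.1  1.05 0.24] tau_tool [-0.012  0.048 -0.038] w 1.003 tilt [-0.997  0.075 -0.002]
```

```bash
python3 -m inch '[1,0,-0.4,0,0,0,0,0,0,0,0,0,0,0,0,0,0,0,0,0,0,0,0,0,0,0,0,0,0,0]' 50|sed -n 1,2p; python3 g.py .434 .235 .024 63.6
python3 -m inch '[0,-5,0,0,0,0,-5,0,0,0,0,-4,0,0,0,0,0,0,0,0]'|sed -n 1,2p;python3 tq.py
python3 -m inch '[0,0,0,6,0,0,0,0,6,0,0,0,0,0,0,0,0,0,0,0,0,0,0,0,0]'|sed -n 1,2p; python3 tq.py
python3 -m inch '[0,0,0,-6,0,0,0,0,-6,0,0,0,0,0,0,0,0,0,0,0,0,0,0,0,0]'|sed -n 1,2p; python3 tq.py; python3 g.py .6175 -.140 .16 82.7
```

```text
time_s: 21.65
eef_pos: [0.4363, 0.2341, 0.0276]
t 21.65 tcp [0.4363 0.2341 0.0276] yaw -26.2 shift cm [ 0.34 -0.28  0.03] spin 0.2 F [-0.78  0.16 -1.9 ] tau_tool [ 0.03   0.056 -0.063] w 0.654 tilt [-0.997  0.078 -0.003]
time_s: 22.15
eef_pos: [0.4235, 0.2378, 0.1681]
t 22.55 F [-0.25 -0.37 -2.96] tau_tool [-0.009  0.001 -0.057] sd [0.341 0.023 0.022 0.045] tcp [0.421 0.236 0.164] w 0.654
time_s: 23.18
eef_pos: [0.366, 0.1275, 0.1609]
t 23.575 F [-0.15 -0.08 -3.12] tau_tool [ 0.007  0.016 -0.033] sd [0.372 0.041 0.025 0.027] tcp [0.366 0.127 0.161] w 0.648
time_s: 24.2
eef_pos: [0.42, 0.2345, 0.1588]
t 24.6 F [ 0.06 -0.02 -2.61] tau_tool [-0.01  -0.004 -0.017] sd [0.5   0.017 0.029 0.025] tcp [0.42  0.235 0.159] w 0.642
t 24.6 tcp [0.4201 0.2353 0.159 ] yaw -26.3 shift cm [ 1.79 34.29 24.88] spin -19.0 F [-0.53  0.24 -2.1 ] tau_tool [ 0.023 -0.011 -0.055] w 0.642 tilt [-0.999  0.052  0.005]
```

tin_1 is quiet too (0.001, 0.016, -0.004 N m). It goes to the left half of the ledge.

```bash
python3 -m inch '[0,-0.3,4.3,3.1,0,0,0,4.3,3.1,0,0,0,4.3,3.1,0,0,0,4.3,3.1,0,0,0,4.3,3.1,0,0,0,4.3,3.1,0,0,0,4.3,3.1,0,0,0,4.2,3,0,0,0,0,0,-9.5,0,0,0,0,-9.5]'|sed -n 1,2p; python3 g.py .6179 -.1371 .08 82.7
```

```text
time_s: 25.85
eef_pos: [0.625, -0.1515, 0.182]
t 25.85 tcp [ 0.625  -0.1515  0.182 ] yaw -6.8 shift cm [10.11 -1.4  -1.57] spin 0.5 F [-0.6   1.09 -2.15] tau_tool [0.029 0.066 0.007] w 0.652 tilt [-0.998  0.051  0.023]
```

```bash
python3 -m inch '[0,4,-1.4,-1.6,0,0,4,0,0,0,0,2,0,0,0]'|sed -n 1,2p; python3 g.py .6179 -.1371 .066 82.7; python3 w.py w6 .11
```

```text
time_s: 26.22
eef_pos: [0.6195, -0.1392, 0.0802]
t 26.225 tcp [ 0.6195 -0.1392  0.0802] yaw -6.9 shift cm [ 1.4  -0.26 -0.22] spin 0.4 F [-0.8  -0.08 -3.48] tau_tool [-0.082 -0.026 -0.016] w 0.646 tilt [-0.998  0.055  0.024]
[320. 373.] [ 616. -159.] [18. 57.] 80.5
[319. 252.] [ 622. -105.] [60. 59.] 82.7
cam [ 0.621 -0.056  0.24 ] look [ 0.01 -0.31 -0.95]
```

Now I descend in single rows until contact.

```bash
python3 -m inch '[0,0.8,-0.3,-0.3,0]'|sed -n '2p;4p';  python3 -m inch '[0,0.5,0,0,0]'|sed -n '2p;4p'; python3 g.py .6179 -.1371 .066 82.7
```

```text
eef_pos: [0.6173, -0.1357, 0.0705]
force: [0.3, 0.1, -2.7]
eef_pos: [0.6168, -0.1354, 0.0676]
force: [-12.6, 1.6, 24.3]
t 26.525 tcp [ 0.6168 -0.1354  0.0676] yaw -6.9 shift cm [0.17 0.12 0.15] spin 0.4 F [-12.56   1.57  24.3 ] tau_tool [ 0.048  0.26  -3.495] w 0.644 tilt [-0.998  0.052  0.023]
```

```bash
python3 -m inch '[0,0.3,0,0,0]'|sed -n '2p;4p'; python3 -m inch '[1,0.1,0,0,0,1,0,0,0,0,1,0,0,0,0,1,0,0,0,0,1,0,0,0,0]'|sed -n '2p;4,5p'; python3 g.py .6179 -.1371 .066 82.7; python3 -m inch '[1,-4,0,0,0,1,-5,0,0,0,1,-4,0,0,0]'|sed -n 1,2p; python3 g.py .421 -.204 .18 65
```

```text
eef_pos: [0.6168, -0.1355, 0.0676]
force: [-7.4, -0.1, 13.6]
eef_pos: [0.6206, -0.1357, 0.0711]
force: [-0.4, 0.0, -0.1]
width: 0.992
t 27.275 tcp [ 0.6206 -0.1357  0.0711] yaw -7.0 shift cm [ 0.5  -0.28  0.16] spin 0.3 F [-0.43  0.01 -0.13] tau_tool [ 0.044  0.072 -0.021] w 0.992 tilt [-0.998  0.06   0.026]
time_s: 27.65
eef_pos: [0.6104, -0.1313, 0.1992]
t 27.65 tcp [ 0.6104 -0.1313  0.1992] yaw -7.0 shift cm [  1.24 -18.     9.48] spin 18.0 F [ 0.14 -0.23  0.13] tau_tool [0.002 0.054 0.081] w 1.0 tilt [-0.998  0.05   0.024]
```

```bash
python3 -m inch '[1,0,-4.5,2.3,0,1,0,-4.5,2.3,0,1,0,-4.5,2.4,0,1,0,-4.5,2.4,0,1,0,0,0,9,1,0,0,0,9,1,0,0,0,0]'|sed -n 1,2p; python3 w.py w7 .07; python3 g.py .421 -.204 .18 65; python3 - <<'E'
import cv2
from rig import optics
p=optics.grab_frame("scene")["pixels"];cv2.imwrite("pics/s3.png",cv2.resize(p[150:330,110:350],None,fx=3.3,fy=3.3,interpolation=cv2.INTER_CUBIC))
E
```

```text
time_s: 28.52
eef_pos: [0.4169, -0.2049, 0.1949]
[316. 230.] [ 421. -208.] [122.  54.] 64.9
[566. 224.] [ 624. -310.] [135.  64.] 82.9
[544.  60.] [ 641. -159.] [103.  64.] 83.8
cam [ 0.442 -0.128  0.356] look [-0.07 -0.29 -0.95]
t 28.575 tcp [ 0.417  -0.2048  0.1949] yaw -25.3 shift cm [ 1.51  0.23 -0.25] spin -0.3 F [-1.42 -0.11 -0.21] tau_tool [ 0.019 -0.003 -0.006] w 1.0 tilt [-0.998  0.064  0.006]
```

View pics/s3.png

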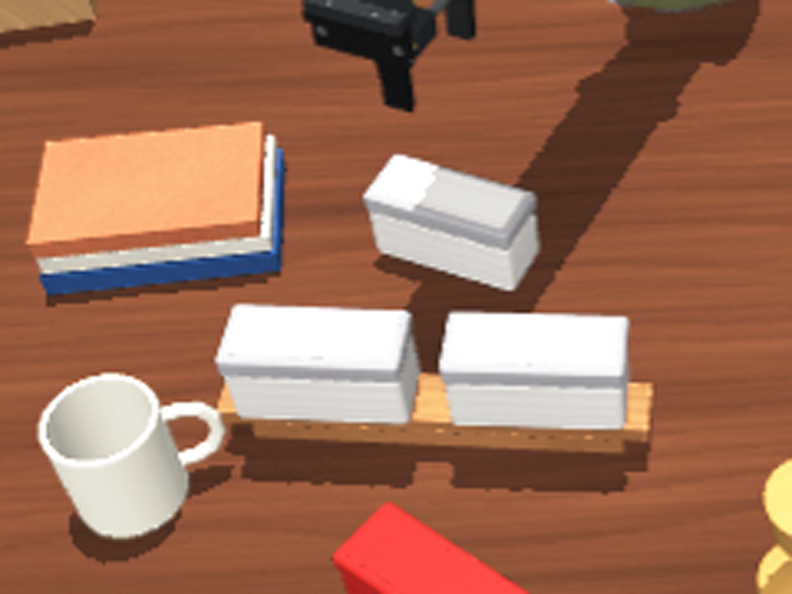

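Both tins stand flat on the ledge (crop 220–415 and 440–630), and tin_3 is upright at (450,220). I regrasp tin_3.

```bash
python3 -m inch '[1,5,-0.65,-0.3,0,1,5,0,0,0,1,5,0,0,0,1,1.7,0,0,0]'|sed -n 1,2p; python3 g.py .421 -.204 .024 65
```

```text
time_s: 29.12
eef_pos: [0.4259, -0.2056, 0.0258]
t 29.125 tcp [ 0.4259 -0.2056  0.0258] yaw -24.6 shift cm [ 0.15 -0.53  0.06] spin 0.4 F [-0.83 -0.42  0.55] tau_tool [ 0.011  0.03  -0.031] w 0.998 tilt [-0.997  0.072  0.008]
```

```bash
python3 -m inch '[1,0,-0.3,0,0,0,0,0,0,0,0,0,0,0,0,0,0,0,0,0,0,0,0,0,0,0,0,0,0,0,0,-5,0,0,0,0,-5,0,0,0,0,-5,0,0,0,0,0,0,0,0]' 55|sed -n 1,2p; python3 tq.py; python3 g.py .621 .155 .18 65
```

```text
time_s: 30.38
eef_pos: [0.4107, -0.197, 0.1771]
t 30.775 F [ 0.02  0.02 -5.39] tau_tool [-0.006 -0.042 -0.061] sd [0.724 0.019 0.026 0.033] tcp [ 0.408 -0.195  0.173] w 0.643
t 30.775 tcp [ 0.4083 -0.1955  0.1725] yaw -24.3 shift cm [ -0.58   4.99 -40.69] spin 0.7 F [ 0.05 -0.47 -5.08] tau_tool [-0.005 -0.057 -0.029] w 0.643 tilt [-0.999  0.054  0.002]
```

```bash
python3 -m inch '[0,-0.2,0.6,-5.1,0,0,-0.2,0.6,-5.1,0,0,-0.1,0.6,-5.1,0,0,0,0.6,-5.1,0,0,0,0.6,-5.1,0,0,0,0.6,-5.1,0,0,0,0.6,-5.1,0,0,0,0.6,-3,0,0,0,0,-2,0,0,0,0,0,0,0,0,0,0,0]'|sed -n 1,2p; python3 g.py .621 .155 .175 65;python3 tq.py
```

```text
time_s: 32.15
eef_pos: [0.6258, 0.1612, 0.169]
t 32.15 tcp [0.6258 0.1612 0.169 ] yaw -25.1 shift cm [-0.6  -0.15  0.76] spin -0.1 F [-1.09  0.25 -5.54] tau_tool [ 0.028 -0.061 -0.038] w 0.639 tilt [-0.999  0.04   0.001]
t 32.55 F [ 0.14  0.17 -4.74] tau_tool [-0.008 -0.017 -0.015] sd [0.427 0.043 0.101 0.046] tcp [0.626 0.162 0.17 ] w 0.646
```

```bash
python3 -m inch '[0,-0.5,0,0.7,0,0,0,0,0,0,0,0,0,0,0,0,0,0,0,0]' 55|sed -n 1,2p; python3 tq.py; python3 g.py .621 .155 .175 65; python3 - <<'E'
import cv2,numpy as np
from rig import bot,optics
from h import *
f=optics.grab_frame("top");s=optics.grab_frame("scene")["pixels"]
h,S,v=[x.astype(int) for x in cv2.split(cv2.cvtColor(f["pixels"],cv2.COLOR_BGR2HSV))]
m=(S<60)&(v>185);m[:180]=0;m[225:]=0;m[:,:330]=0
for c in blobs(m,150):
    p=plane(f,c.reshape(-1,2),.11)[:,:2];ctr,wh,a=cv2.minAreaRect((p*1000).astype(np.float32));d=np.array(ctr)/1000-[.608,-.2145]
    print(np.round(ctr),np.round(wh),round(a,1),"ledge xy",(d@[.992,-.127]).round(4),(d@[.127,.992]).round(4))
cv2.imwrite("pics/s4.png",s);print(np.abs(bot.observe()["qvel"]).max())
E
```

```text
time_s: 33.05
eef_pos: [0.6229, 0.1544, 0.1762]
t 33.45 F [ 0.1   0.14 -4.98] tau_tool [-0.012 -0.033 -0.034] sd [0.305 0.02  0.028 0.028] tcp [0.623 0.155 0.176] w 0.643
t 33.45 tcp [0.6228 0.1546 0.1761] yaw -25.1 shift cm [ 0.1  -0.19  0.04] spin -0.1 F [ 0.68 -0.   -4.34] tau_tool [-0.034 -0.032 -0.026] w 0.643 tilt [-0.999  0.042  0.   ]
[ 615. -135.] [128.  54.] 83.8 ledge xy -0.0031 0.0801
[ 595. -779.] [ 75. 131.] 90.0 ledge xy 0.0592 -0.5618
[ 604. -337.] [ 84. 223.] 9.3 ledge xy 0.0117 -0.1217
0.09409834829649484
```

View pics/s4.png

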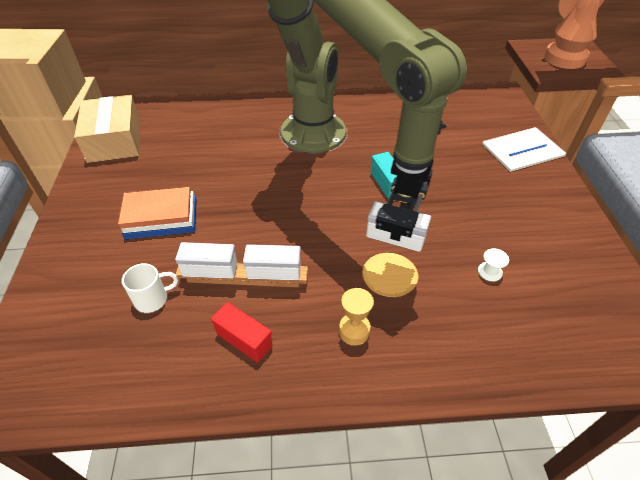

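The final view shows both quiet tins on the ledge (about (206,261) and (272,263)), tin_3 held at (398,225) above the tray, and the bystanders in place. I hand in.

```bash
python3 -c "
from rig import bot
print(bot.finish_job())"
```

```text
the job is handed in; nothing more can be done
None
```

I handed the job in at about 33.5 s of the 72 s allowed. tin_3 is the rattling tin and is still gripped over the tray, with tin_2 and tin_1 standing released on the right and left halves of the ledge. `finish_job` gives no verdict, so the result is my own reading of the checks below.

**Which tin rattles:** I shook each tin lengthwise and read the moment about the jaw axis at rest, after a shake one way and after a shake the other way.

| Tin | Moment at rest / after + / after − (N m) | Reading |
|---|---|---|
| tin_3 | -0.003 / +0.108 / -0.064 | rattles (a 0.17 swing against about 0.16 expected for the ball) |
| tin_2 | 0.017 / 0.019 / 0.011 | quiet |
| tin_1 | 0.001 / 0.016 / -0.004 | quiet |

**Last checks:**
- **tin_3:** the fingertips read (0.623, 0.155, 0.176) against a tray centre of (0.621, 0.155). The underside is about 0.15 m up, tilt is about 0.04 rad, and the arm is still with the grip at 55 N.
- **tin_1:** it sits 3 mm off the ledge's middle line and 80 mm along from its centre.
- **tin_2:** the final numeric check failed because its outline merged with the mug's. The last picture shows it standing flat on the ledge.
- **Bystanders:** they look undisturbed in the last picture; I did not measure them.

**What went less well:**
- The tool drifted by up to about 0.08 rad of tilt over many small rows, and I could not correct it.
- tin_2's first lowering stalled against the ledge without a clear force reading, so I lifted it and repeated the approach. Pressing on the second try peaked at about 50 N at the wrist, under the 120 N limit.

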